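# Push a roller up the feed gutter and close the keeper behind it

### The job

In the wooden feed gutter a turned wooden roller lies on the level lower end. Push it up the slope with the fingertips, over the small half-round ridge, until it drops into its seat against the end stop and stays there; then push the keeper bar round until it lies square across the gutter behind the roller, so that it cannot roll back. Never pick the roller up or take it out of the gutter, and leave the other things on the bench where they are.

Things in the scene. Friction and masses are not known exactly. Their poses are not given: they have to be found in the camera images.
- gutter: Fixed wooden gutter on a plywood base board 375 x 116 mm. Origin: bench level under it; x points uphill along it, y across, z up. In this frame the floor is level at z = 34 mm from x = -205 to -80 mm, then rises at 7 degrees to the end stop. Channel 56 mm wide (y = -28 to 28); side walls 12 mm thick, 16 mm high above the floor; a 10 mm high lip closes the low end (x = -205 to -195).
- ridge (a point): Top of the half-round wooden ridge that crosses the channel just before the seat, 4 mm proud of the sloped floor, at x = 67, y = 0, z = 56 mm in the gutter's frame.
- stop (a point): Where the face of the end stop, a wooden block, meets the sloped floor, in mid channel: x = 118.5, z = 58 mm in the gutter's frame. The block stands 55 mm above the floor.
- seat (a point): Where the roller's centre is when it is seated, touching the end stop: 32 mm square above the sloped floor, at x = 83, y = 0, z = 86 mm in the gutter's frame. Seated, the roller may settle up to 3 mm downhill of it, against the ridge.
- roller: Loose turned wooden roller, diameter 64 mm, 50 mm wide, 80 to 170 g; it and the gutter are waxed and slippery (friction about 0.25). It lies with its axis across the gutter and rolls along it. Origin: its centre; y is its axis. On the level floor its centre is 66 mm above the bench.
- keeper_pivot (a point): Pivot of the keeper, beside the gutter on its -y side (x = 35, y = -47, z = 82 mm in the gutter's frame), at half the height of the bar. The pivot axis is square to the sloped floor.
- keeper_tip (a point): Free end of the keeper, a dark wooden bar 18 mm wide and 20 mm high, 85 mm from the pivot (this point lies on the bar's centre line, half-way up). The bar turns parallel to the slope, 24 to 44 mm above the sloped floor, so it passes over the side walls (8 mm gap). Its stub reaches 11 mm past the pivot.
- keeper (a joint): Angle of the keeper in rad. 0: beside the gutter, parallel to it, pointing downhill; negative: swung outward away from the gutter (to -0.7); positive: swinging inward over the channel, by way of the downhill side; 1.57: square across the gutter, its stop, about 5 mm behind the seated roller. Stiff: stays where left; about 1 N at the tip moves it.
- spare: Bystander: a second roller, diameter 64 mm, standing on its end, 50 mm high. Origin at its underside.
- offcut: Bystander: wood offcut 90 x 45 x 35 mm. Origin at its underside.
- foot: Bystander: turned furniture foot, diameter 60 mm, 45 mm high. Origin at its underside.
- glue: Bystander: white glue bottle, diameter 66 mm, 170 mm high. Origin at its underside.
- jar: Bystander: glass jar, diameter 64 mm, 75 mm high. Origin at its underside.
- mallet: Bystander: hammer lying on the bench, along its x.
- mug: Bystander: grey cup, diameter 70 mm, 85 mm high. Origin at its underside.
Not all that is in view belongs to the job. Leave any green look-alike of the roller alone.

How it is judged:
On the way, in this order (a step that is already met when the one before it is completed fails the run):
1. the roller sits still in its seat between ridge and end stop, with the keeper still open (x of roller in the frame of gutter between 0.072 and 0.089 m and z of roller in the frame of gutter between 0.081 and 0.09 m and y of roller in the frame of gutter between -0.008 and 0.008 m and linear speed of roller below 0.03 m/s and value of joint keeper below 1 rad), for 0.2 s.
2. the keeper is swung across behind the roller (value of joint keeper above 1.4 rad), for 0.1 s.
At the end, for the whole second after the job is handed in: The roller rests in its seat (centre from 11 mm below to 6 mm above the seat point along the gutter, within 8 mm of its middle, resting on the floor between ridge and stop), and the keeper stands across the gutter within 0.17 rad of its stop, both at rest (x of roller in the frame of gutter between 0.072 and 0.089 m and z of roller in the frame of gutter between 0.081 and 0.09 m and y of roller in the frame of gutter between -0.008 and 0.008 m and linear speed of roller below 0.03 m/s and value of joint keeper above 1.4 rad and velocity of joint keeper between -0.05 and 0.05 rad/s); the robot touches nothing.
It fails at once if the roller is lifted off the gutter's floor (about 15 mm or more) (z of roller in the frame of gutter above 0.103 m or (x of roller in the frame of gutter below 0 m and z of roller in the frame of gutter above 0.092 m) or (x of roller in the frame of gutter below -0.07 m and z of roller in the frame of gutter above 0.082 m)).
It fails at once if the roller is taken out of the gutter sideways or over an end (y of roller in the frame of gutter above 0.02 m or y of roller in the frame of gutter below -0.02 m or x of roller in the frame of gutter above 0.11 m or x of roller in the frame of gutter below -0.2 m).
It fails at once if a bystander is moved by more than 20 mm (distance of any of spare, offcut, foot, glue, jar, mallet, mug from where it was at the start of the episode above 0.02 m).
It also fails if it takes over 64 s, if anything falls off the work surface, if the arm or the gripper's body presses on something with over 40 N, if the wrist force passes 120 N, or if a joint passes its speed limit or range.

### The arm

A 6-joint arm with a two-finger parallel gripper is mounted at the origin on the work surface. World frame = base frame: x ahead of the robot, y to its left, z up, the work surface at z = 0. Lengths are in m, angles in rad, forces in N, time in s.
With the tool pointing down it reaches from about 0.25 to 0.775 m from the base axis. Payload 4 kg.
Tool frame: the origin (TCP) lies on the centre line of the jaws, within the pads' length; the fingertips stand 17 mm ahead of it and the grasp point (between the pads) lies 2 mm behind it; y points along the fingers, z is the direction in which the jaws open and shut, and the axes are right-handed (so a half turn about y gives the same grasp; the last joint's range is limited). The gripper opens to 94 mm and grips with 3 to 60 N. Pads are 16 mm wide; open, the fingers measure 119 mm over their backs; the gripper's body (75 mm by 177 mm) begins 78 mm behind the grasp point.
Start: joints at [1.002, 0.087, 1.371, -0, 1.684, -0.103], TCP at [0.247, 0.491, 0.223] pointing down, gripper open.
Joint ranges: [-3.1, 3.1], [-0.76, 2.03], [0.27, 2.55], [-1.08, 4.22], [0.17, 2.65], [-2.57, 2.57]. Speed limits (rad/s): [2.79, 2.79, 3.14, 3.14, 3.14, 3.14].

### API

Orientations are given as a unit quaternion [x, y, z, w].
In Python, from rig import * gives the robot as it stands. The module is installed in compiled form; this text tells all that it offers.
- The arm moves only by the tool play_rows, never from a script. Its argument "series" is a list of rows, each a list of 7 numbers: the finger opening in mm, from 0 to 94, then the shift along the world's x, y, z in units of 50 mm (1.0 is 50 mm), then the turn, a rotation vector about the world's x, y, z in units of 6 degrees (1.0 is 6 degrees). In form: [[claw, dx, dy, dz, rx, ry, rz], ...]. A call has exactly 5 rows; each row is the pose to reach, as a shift and turn from the pose commanded when the call began; what a row does not reach only later rows make up. A row lasts 1/10 s, in which the tool goes at most 50 mm and 8.59 degrees, less where a joint would pass 70% of its speed; a pose out of reach is approached as far as the arm can. A call with a gripper value outside its range is refused whole. The fingers move at their own pace and stop on an object; "grip_force" is the grip in N (left out, the last holds). Time passes only in rows, so rows that repeat a pose let the fingers close, or fill a call up. It gives the time, the measured TCP pose, the force and the opening at its end, in the units of the state.
- observe(): the state, without advancing time (a new reading comes with each control period).
- read_camera(name): name is "scene" or "top" or "wrist"; returns a dict with "pixels" (480x640x3 uint8, red, green, blue), "z_map" (480x640 float32, m along the optical axis (not along the pixel's ray), 0 where there is no reading), "fx", "fy", "cx", "cy" (pixels), "k1" (the pictures are not rectified: a ray, as slopes to the right and down, at radius r is drawn at 1 + k1 r^2 times it, then the intrinsics apply), "extrinsics" (4x4, takes a point from world to camera coordinates); the wrist camera has in their place "mount" (4x4, takes a point from camera to tool coordinates, whose origin is the TCP and whose axes are the tool frame's). Camera axes: x right, y down, z forward; pixel columns grow to the right and rows downward; lengths in m; the calibration is good to about 2 mm. A picture is of the moment at which its call begins: read the wrist's pose just before it.
- finish_job(): hands the job in, once; it reports no verdict.
The state is a dict: "time": time; "qpos": joint angles; "qvel": joint speeds; "tau": joint torques, N m; "tool_pos": TCP position; "orientation": TCP orientation; "wrist_force": force on the tool from outside, world axes, zero at the start; "ft_torque": the same for the moment, N m; "opening": opening from 0.0 (shut) to 1.0 (fully open).
Only numpy, scipy, OpenCV 4.12 (cv2) and the standard library are available. Lean on these libraries where they do the work, as an engineer would, in place of code of your own. Each camera call takes 0.05 s, during which the arm holds its last target.

## Working session

There is one attempt and no reset: what is moved stays moved. The work goes in short steps, Python scripts to look and compute and a tool call to move; the robot and the scene stay as the last step left them, time stands still between calls to the robot, and variables do not carry over. Pictures are saved under pics/ and viewed, and the job is handed in when it is done.

Besides the shell and the picture viewer there is one more tool, called after "Request:" in YAML: its name, and indented under it one key for each argument. play_rows: Moves the arm, as the interface text tells. Its arguments: {"type":"object","properties":{"series":{"type":"array","items":{"type":"array","items":{"type":"number"}}},"grip_force":{"type":"number"}},"required":["series"]}

```bash
mkdir -p pics
python3 - <<'E'
from rig import *
import cv2,numpy as np
s=observe();print({k:np.round(v,3) for k,v in s.items()})
for n in ["scene","top","wrist"]:
    c=read_camera(n);cv2.imwrite(f"pics/{n}0.png",c["pixels"][:,:,::-1])
    print(n,c["fx"],c["fy"],c["cx"],c["cy"],c["k1"]);print(np.round(c.get("extrinsics",c.get("mount")),3))
    np.savez(f"{n}0.npz",**c)
E
```

```text
{'time': np.float64(0.0), 'qpos': array([ 1.002,  0.088,  1.372, -0.   ,  1.684, -0.103]), 'qvel': array([ 0.001,  0.001, -0.002,  0.001,  0.001, -0.001]), 'tau': array([ 0.0000e+00, -3.4018e+01, -3.0242e+01,  7.2000e-02,  3.3000e-02,
       -0.0000e+00]), 'tool_pos': array([0.247, 0.491, 0.221]), 'orientation': array([ 0.689, -0.163,  0.163, -0.687]), 'wrist_force': array([0.764, 0.15 , 0.41 ]), 'ft_torque': array([ 0.018, -0.018, -0.008]), 'opening': np.float64(0.996)}
scene 518.7857867506159 518.7857867506159 310.07724540464426 243.3765085761812 -0.09620841525385948
[[-0.552  0.834 -0.014  0.307]
 [ 0.686  0.444 -0.577 -0.318]
 [-0.474 -0.328 -0.817  1.636]
 [ 0.     0.     0.     1.   ]]
top 599.2816157440946 599.2816157440946 324.8671227069234 239.83493100455942 -0.021901134146085532
[[ 0.022 -1.    -0.01  -0.027]
 [-0.992 -0.021 -0.124  0.538]
 [ 0.124  0.013 -0.992  1.473]
 [ 0.     0.     0.     1.   ]]
wrist 385.3022266543816 385.3022266543816 313.3030815337157 235.48353157101045 -0.07802989101008077
[[-0.001  0.973  0.23  -0.066]
 [-0.001 -0.23   0.973 -0.162]
 [ 1.     0.001  0.001  0.   ]
 [ 0.     0.     0.     1.   ]]
```

View pics/scene0.png

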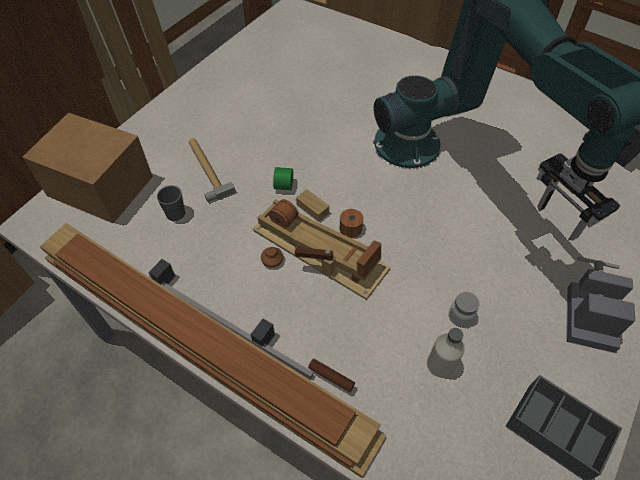

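View pics/top0.png

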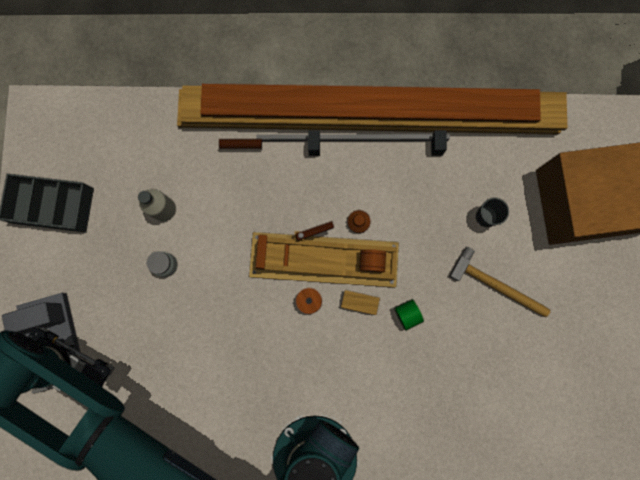

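View pics/wrist0.png

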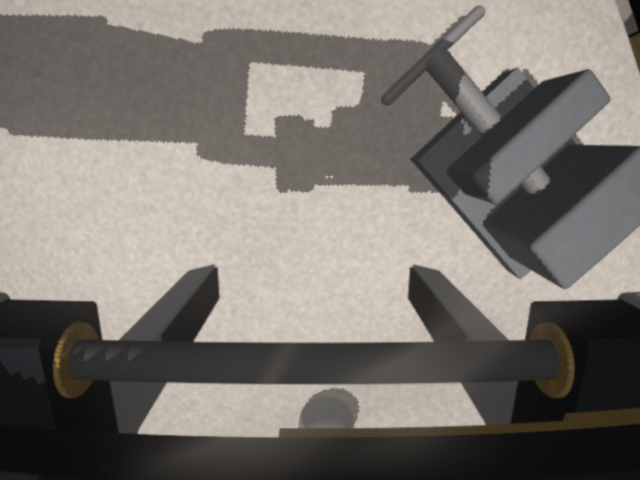

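Candidates for the roller, in top-view pixels:
- (373,261): brown, lying across the gutter's low end. This fits the description.
- (308,300): the spare, standing on its end.
- (359,221): the foot.
- (408,314): the green look-alike.

I choose (373,261). I'll check it in a close crop and measure.

```bash
cat > h.py <<'E'
import numpy as np,cv2
def load(n): return dict(np.load(n+".npz"))
def K(c): return np.array([[c["fx"],0,c["cx"]],[0,c["fy"],c["cy"]],[0,0,1]],float)
def D(c): return np.array([float(c["k1"]),0,0,0,0])
def rays(c,uv):
    p=cv2.undistortPoints(np.asarray(uv,float).reshape(-1,1,2),K(c),D(c)).reshape(-1,2)
    return np.c_[p,np.ones(len(p))]
def w2c(c,tp=None): return c["extrinsics"]
def cloud(c,E=None):
    E=c["extrinsics"] if E is None else E
    v,u=np.mgrid[0:480,0:640]
    r=rays(c,np.c_[u.ravel(),v.ravel()])*c["z_map"].reshape(-1,1)
    M=np.linalg.inv(E); return (r@M[:3,:3].T+M[:3,3]).reshape(480,640,3)
def plane(c,uv,z,E=None):
    M=np.linalg.inv(c["extrinsics"] if E is None else E); d=rays(c,uv)@M[:3,:3].T; o=M[:3,3]
    return o+d*((z-o[2])/d[:,2:3])
def proj(c,P,E=None):
    E=c["extrinsics"] if E is None else E
    return cv2.projectPoints(np.asarray(P,float).reshape(-1,1,3),cv2.Rodrigues(E[:3,:3])[0],E[:3,3],K(c),D(c))[0].reshape(-1,2)
E
python3 - <<'E'
from h import *
t=load("top0")
im=t["pixels"][:,:,::-1]
cv2.imwrite("pics/topcrop.png",cv2.resize(im[195:325,235:435],None,fx=4,fy=4,interpolation=cv2.INTER_CUBIC))
s=load("scene0")["pixels"][:,:,::-1]
cv2.imwrite("pics/scenecrop.png",cv2.resize(s[160:310,240:400],None,fx=4,fy=4,interpolation=cv2.INTER_CUBIC))
X=cloud(t)
for uv in [(262,250),(373,261),(330,262),(335,240),(315,232),(255,236),(300,236),(395,280),(320,282),(273,262),(330,227)]: print(uv,np.round(X[uv[1],uv[0]],3))
E
```

```text
(262, 250) [0.501 0.132 0.121]
(373, 261) [ 0.482 -0.132  0.097]
(330, 262) [ 0.483 -0.029  0.032]
(335, 240) [ 0.541 -0.041  0.014]
(315, 232) [0.55  0.009 0.091]
(255, 236) [0.547 0.163 0.018]
(300, 236) [0.54  0.045 0.09 ]
(395, 280) [ 0.443 -0.194  0.012]
(320, 282) [ 0.434 -0.005  0.003]
(273, 262) [0.478 0.111 0.058]
(330, 227) [ 0.564 -0.028  0.088]
```

View pics/topcrop.png

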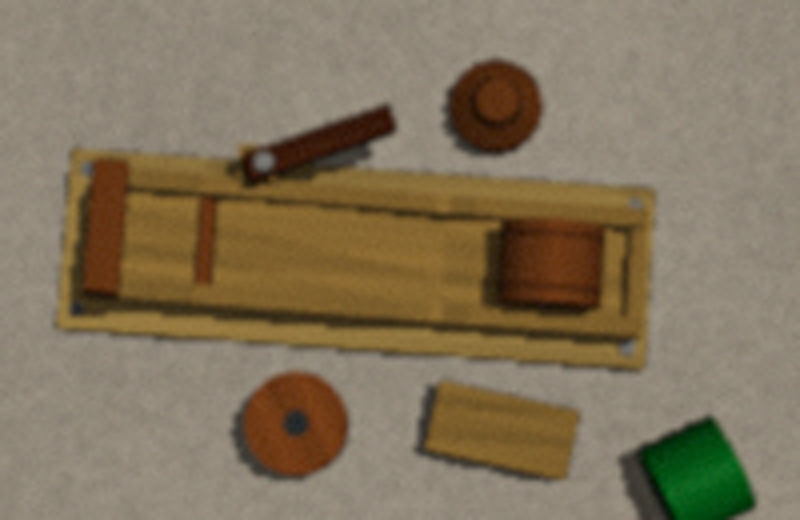

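View pics/scenecrop.png

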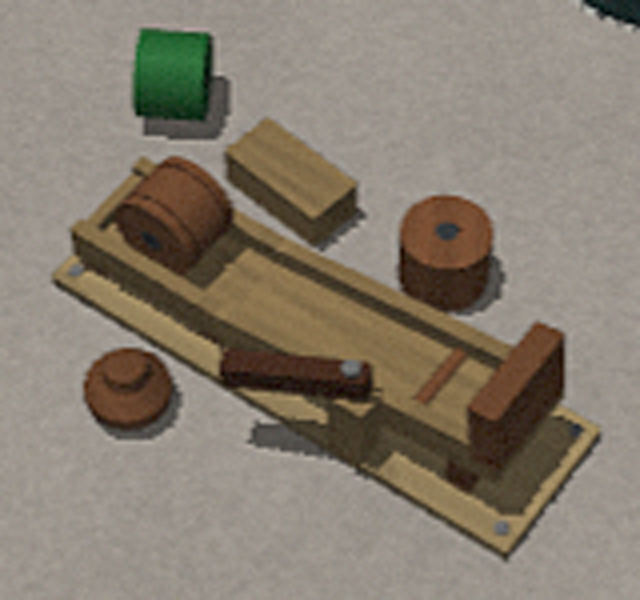

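Run:
```python
from h import *
t=load("top0");s=load("scene0")
def tc(p): p=np.array(p,float); return (p+.5)/4-.5+[235,195]
def sc(p): p=np.array(p,float); return (p+.5)/4-.5+[240,160]
B=plane(t,tc([(73,150),(653,188),(645,368),(60,328)]),.012)
print(np.round(B,4));print([np.linalg.norm(B[i]-B[(i+1)%4]) for i in range(4)])
B2=plane(s,sc([(510,557),(53,277),(600,430)]),.012);print(np.round(B2,4))
c=B.mean(0); ax=(B[0]-B[1]+B[3]-B[2]); ax[2]=0; ax/=np.linalg.norm(ax); ay=np.cross([0,0,1],ax)
print("axis",ax,np.degrees(np.arctan2(ax[1],ax[0])))
def loc(P): d=P-c; return np.round(np.c_[d@ax,d@ay]*1000,1)
print("stop top downhill edge z~.113",loc(plane(t,tc([(126,160),(120,293)]),.1137)))
print("ridge",loc(plane(t,tc([(205,198),(203,283)]),.056)))
print("pivot",loc(plane(t,tc([(263,161)]),.093)),loc(plane(s,sc([(350,369)]),.093)))
print("tip end mid",loc(plane(t,tc([(390,118)]),.082)))
print("low lip ends",loc(plane(t,tc([(628,232),(641,212),(634,330)]),.044)))
print("slope start",loc(plane(t,tc([(443,240)]),.034)))
print("roller top",loc(plane(t,tc([(552,262)]),.09)))
X=cloud(t); 
hsv=cv2.cvtColor(t["pixels"],cv2.COLOR_RGB2HSV)
m=np.zeros((480,640),bool);m[245:275,358:388]=1
P=X[m];P=P[(P[:,2]>.07)];L=loc(P);print("roller cloud",P[:,2].max(),L.min(0),L.max(0),loc(P[P[:,2]>.093]).mean(0))
```

```text
[[ 0.5576  0.1698  0.012 ]
 [ 0.5408 -0.2007  0.012 ]
 [ 0.4264 -0.1965  0.012 ]
 [ 0.4437  0.1738  0.012 ]]
[np.float64(0.37085479837038887), np.float64(0.11455553408155375), np.float64(0.3707148307057602), np.float64(0.11401355408601475)]
[[ 0.5634  0.1766  0.012 ]
 [ 0.5441 -0.1979  0.012 ]
 [ 0.4492  0.1787  0.012 ]]
axis [0.04605511 0.9989389  0.        ] 87.36030263048856
stop top downhill edge z~.113 [[139.6 -40. ]
 [136.8  39.4]]
ridge [[ 95.7 -26.9]
 [ 92.9  25.8]]
pivot [[ 59.3 -47.5]] [[ 60.  -49.7]]
tip end mid [[-15.4 -80.5]]
low lip ends [[-167.5  -24.6]
 [-174.9  -37.6]
 [-174.5   36. ]]
slope start [[-53.3 -12.9]]
roller top [[-118.6    1.6]]
roller cloud 1.5279013714894742 [-149.6  -24.9] [-27.4 138.5] [-116.44439834    1.33900415]
```

The close crop confirms it: the brown roller lies in the level end (crop (552,262)), and the keeper is swung outward with its pivot at crop (263,161). Gutter origin is about (0.492,-0.040) and its x axis is at 87.3°. Next I plan the approach.

```bash
cat >> h.py <<'E'
from scipy.spatial.transform import Rotation as R
O=np.array([.492,-.040,0]);A=np.radians(87.25)
ax=np.array([np.cos(A),np.sin(A),0]);ay=np.array([-np.sin(A),np.cos(A),0])
def g2w(x,y,z): return O+ax*x/1000+ay*y/1000+[0,0,z/1000]
def w2g(P): d=np.asarray(P)-O; return np.stack([d@ax,d@ay,d[...,2]],-1)*1000
E
python3 - <<'E'
from h import *
from rig import *
s=observe();M=R.from_quat(s["orientation"]).as_matrix();print(np.round(M,3))
print("g axes",ax,ay)
for sg in (1,-1):
    z=sg*ay; y=np.array([0,0,-1.]); T=np.c_[np.cross(y,z),y,z]
    print(sg,np.degrees((R.from_matrix(T)*R.from_matrix(M).inv()).as_rotvec())/6)
for p in [(-192,0,110),(-192,0,72)]: 
    w=g2w(*p);print(p,w,(w-s["tool_pos"])/.05)
for n,u in dict(foot=(359,221),spare=(308,300),glue=(153,200),jar=(161,264)).items(): print(n,np.round(w2g(cloud(load("top0"))[u[1],u[0]])))
E
```

```text
[[ 0.893 -0.001  0.449]
 [-0.449 -0.001  0.893]
 [-0.    -1.    -0.002]]
g axes [0.04797813 0.99884839 0.        ] [-0.99884839  0.04797813  0.        ]
1 [1.77892169e-02 8.31138615e-03 1.89894849e+01]
-1 [ 7.41185894e-03 -1.58639202e-02 -1.10105067e+01]
(-192, 0, 110) [ 0.4827882  -0.23177889  0.11      ] [  4.71944231 -14.4571861   -2.23126028]
(-192, 0, 72) [ 0.4827882  -0.23177889  0.072     ] [  4.71944231 -14.4571861   -2.99126028]
foot [-55. -98.  44.]
spare [ 58. 108.  55.]
glue [ 438. -100.  138.]
jar [422.  46.  72.]
```

Request:
play_rows:
  series:
    - [30,0.3,-0.9,0,0,0,-1]
    - [30,0.6,-1.8,0,0,0,-2]
    - [30,0.9,-2.7,-0.1,0,0,-3]
    - [30,1.2,-3.6,-0.2,0,0,-4]
    - [30,1.5,-4.5,-0.3,0,0,-5]

```text
time: 0.65
tool_pos: [0.322, 0.2647, 0.2071]
orientation: [0.622, -0.337, 0.337, -0.622]
wrist_force: [1.3, -0.1, 0.1]
opening: 0.609
```

Request:
play_rows:
  series:
    - [30,0.3,-0.9,0,0,0,-1]
    - [30,0.6,-1.8,0,0,0,-2]
    - [30,0.9,-2.7,-0.1,0,0,-3]
    - [30,1.2,-3.6,-0.2,0,0,-4]
    - [30,1.5,-4.5,-0.3,0,0,-5]

```text
time: 1.15
tool_pos: [0.3971, 0.0395, 0.1923]
orientation: [-0.513, 0.486, -0.487, 0.513]
wrist_force: [1.3, 0.3, 0.4]
opening: 0.319
```

Request:
play_rows:
  series:
    - [30,0.3,-0.9,-0.1,0,0,-1]
    - [30,0.6,-1.8,-0.2,0,0,-1]
    - [30,0.9,-2.7,-0.3,0,0,-1]
    - [30,1.2,-3.6,-0.4,0,0,-1]
    - [30,1.7,-4.5,-0.5,0,0,-1]

```text
time: 1.65
tool_pos: [0.4808, -0.1842, 0.1673]
orientation: [-0.488, 0.512, -0.512, 0.488]
wrist_force: [1.6, 0.7, 0.1]
opening: 0.319
```

```bash
cat > snap.py <<'E'
import sys
from h import *
from rig import *
s=observe();tag=sys.argv[1]
print("t",s["time"],"g",np.round(w2g(s["tool_pos"]),1),"w",np.round(s["tool_pos"],4),"F",np.round(s["wrist_force"],1),"op",round(float(s["opening"]),2))
Rm=R.from_quat(s["orientation"]).as_matrix();print("tool x in g",round(float(np.degrees(np.arctan2(Rm[:,0]@ay,Rm[:,0]@ax))),2), "down",np.round(Rm[:,1],3))
for n in sys.argv[2:]:
    c=read_camera(n);
    if n=="wrist":
        T=np.eye(4);T[:3,:3]=Rm;T[:3,3]=s["tool_pos"];c["extrinsics"]=np.linalg.inv(T@c["mount"])
    np.savez(f"{n}{tag}.npz",**c);cv2.imwrite(f"pics/{n}{tag}.png",c["pixels"][:,:,::-1])
E
python3 snap.py 1 wrist
```

```text
t 1.65 g [-144.5    4.2  167.3] w [ 0.4808 -0.1842  0.1673] F [1.6 0.7 0.1] op 0.32
tool x in g 179.99 down [-0.  0. -1.]
```

View pics/wrist1.png

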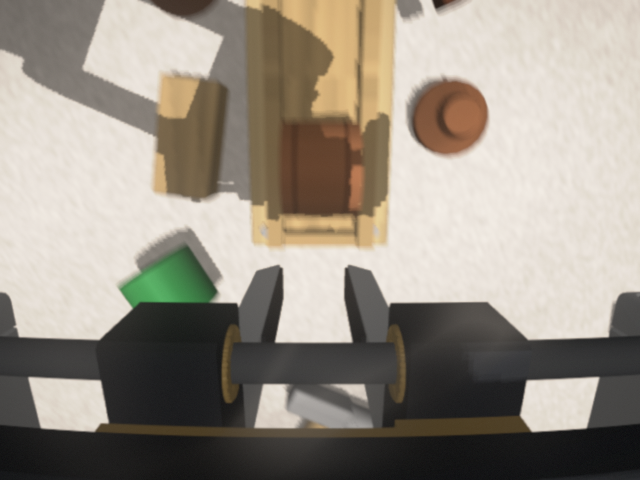

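Run:
```python
from h import *
c=load("wrist1")
cv2.imwrite("pics/w1c.png",cv2.resize(c["pixels"][90:260,230:410,::-1],None,fx=4,fy=3.5))
P=cloud(c)
for uv in [(252,240),(386,240),(320,165),(298,165),(315,225),(272,200),(367,215),(320,60)]: print(uv,np.round(w2g(P[uv[1],uv[0]]),1))
L=w2g(P);m=(L[...,2]>93)&(L[...,2]<100)&(abs(L[...,1])<40)&(L[...,0]<-50);print("roller top",L[m].mean(0),L[m].min(0),L[m].max(0),m.sum())
```

```text
(252, 240) [-156.9   55.8   11.7]
(386, 240) [-1.597e+02 -6.050e+01  1.000e-01]
(320, 165) [-89.6  -0.2  97.9]
(298, 165) [-89.6  12.9  97.8]
(315, 225) [-139.     2.4   34.7]
(272, 200) [-117.4   34.    49.2]
(367, 215) [-128.4  -35.9   49.6]
(320, 60) [-17.5  -1.   34.6]
roller top [-91.08808476   0.6234669   96.22416628] [-109.93739102  -24.50865084   93.00161175] [-73.21486344  25.71751888  99.92381683] 4607
```

View pics/w1c.png

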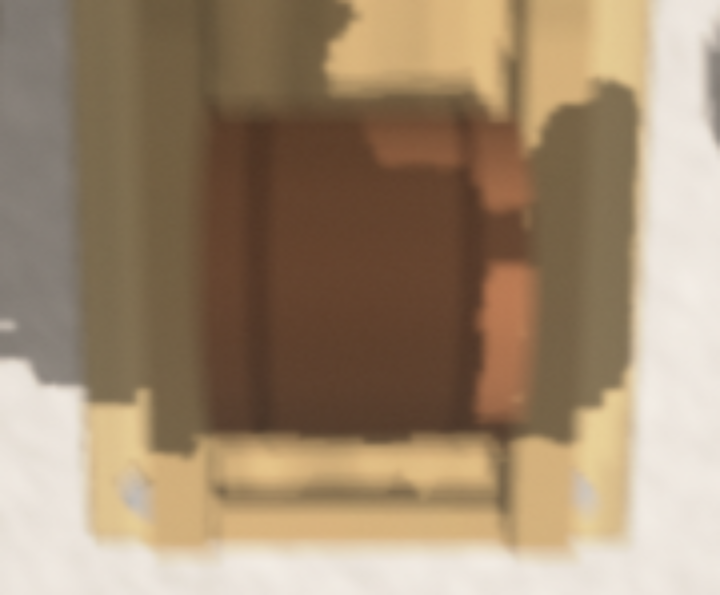

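I had the sign of the origin offset wrong (it should be +27 mm along the board, not −27). I'll fix that and recheck against known features in the wrist view.

```bash
sed -i 's/^O=.*;A=/O=np.array([.4934,.0136,0]);A=/' h.py
python3 - <<'E'
from h import *
c=load("wrist1")
def q(p): return [((x+.5)/4-.5+230,(y+.5)/3.5-.5+90) for x,y in p]
print("lip outer top -205?",w2g(plane(c,q([(215,545),(505,545)]),.044)).round(1))
print("lip inner top -195?",w2g(plane(c,q([(225,498),(495,492)]),.044)).round(1))
print("wall outer edges top +-40",w2g(plane(c,q([(150,470),(572,470)]),.05)).round(1))
P=w2g(cloud(c))
for uv in [(320,165),(272,200),(367,215)]: print(P[uv[1],uv[0]].round(1))
t=load("top0");X=w2g(cloud(t))
tc=lambda p:(np.array(p,float)+.5)/4-.5+[235,195]
print("ridge 67",w2g(plane(t,tc([(205,198),(203,283)]),.056)).round(1));print("pivot 34,-47",w2g(plane(t,tc([(263,161)]),.093)).round(1))
print("tip",w2g(plane(t,tc([(390,118)]),.078)).round(1))
s=load("scene0");sc=lambda p:(np.array(p,float)+.5)/4-.5+[240,160]
print("scene ridge ends",w2g(plane(s,sc([(462,350),(420,402)]),.056)).round(1),"pivot",w2g(plane(s,sc([(350,369)]),.093)).round(1))
m=(P[...,2]>95)&(P[...,2]<99)&(abs(P[...,1])<40)&(P[...,0]<-100);Q=P[m];print("roller",Q.mean(0),Q.min(0),Q.max(0))
E
```

```text
lip outer top -205? [[-206.6   25.4   44. ]
 [-206.6  -30.1   44. ]]
lip inner top -195? [[-196.1   23.4   44. ]
 [-194.7  -27.9   44. ]]
wall outer edges top +-40 [[-188.7   36.7   50. ]
 [-188.6  -41.4   50. ]]
[-143.2   -1.4   97.9]
[-171.    32.8   49.2]
[-182.   -37.1   49.6]
ridge 67 [[ 68.7 -26.7  56. ]
 [ 65.8  25.9  56. ]]
pivot 34,-47 [[ 32.3 -47.4  93. ]]
tip [[-42.3 -81.2  78. ]]
scene ridge ends [[ 69.1  25.6  56. ]
 [ 69.6 -23.5  56. ]] pivot [[ 33.1 -49.6  93. ]]
roller [-144.86651567   -0.47868781   96.85056385] [-160.78054025  -25.68189079   95.00056873] [-129.23217054   24.54427893   98.99288177]
```

The geometry now agrees within about 2 mm: ridge 67, pivot 33, lip −205/−195, roller −145. I'll descend behind the roller.

Request:
play_rows:
  series:
    - [20,0.05,0.05,-0.5,0,0,0]
    - [20,0.08,0.05,-1.0,0,0,0]
    - [20,0.08,0.05,-1.5,0,0,0]
    - [20,0.08,0.05,-1.86,0,0,0]
    - [20,0.08,0.05,-1.86,0,0,0.05]

```text
time: 2.2
tool_pos: [0.4827, -0.1782, 0.0711]
orientation: [-0.49, 0.513, -0.508, 0.489]
wrist_force: [-0.2, 0.3, -0.5]
opening: 0.214
```

```bash
python3 snap.py 2 wrist
```

```text
t 2.2 g [-192.1    1.5   71.1] w [ 0.4827 -0.1782  0.0711] F [-0.2  0.3 -0.5] op 0.21
tool x in g -179.62 down [-0.007  0.003 -1.   ]
```

View pics/wrist2.png

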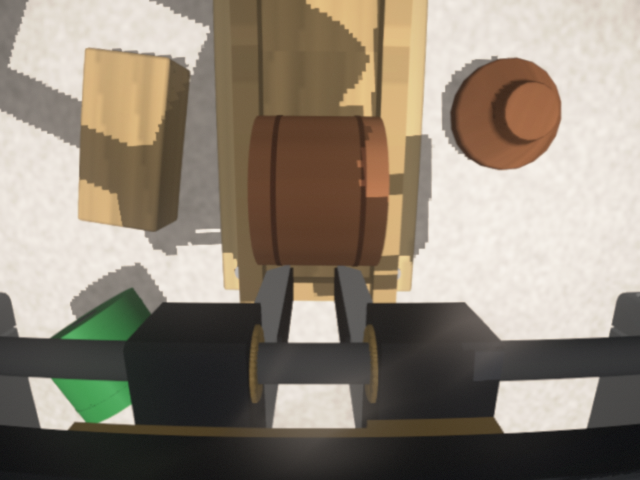

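The fingertips (cols 278 and 350, row 270) stand right behind the roller (cols 250–388), nearly centred. Now I push along the level part.

Request:
play_rows:
  series:
    - [20,0.02,0.08,0.03,0,0,0]
    - [20,0.04,0.16,0.04,0,0,0]
    - [20,0.04,0.24,0.04,0,0,0]
    - [20,0.05,0.32,0.04,0,0,0]
    - [20,0.05,0.4,0.04,0,0,0]

```text
time: 2.75
tool_pos: [0.488, -0.1592, 0.0772]
orientation: [0.489, -0.51, 0.511, -0.49]
wrist_force: [-0.9, -0.4, 0.2]
opening: 0.213
```

Request:
play_rows:
  series:
    - [20,0.005,0.1,0,0,0,0]
    - [20,0.01,0.2,0,0,0,0]
    - [20,0.015,0.3,0,0,0,0]
    - [20,0.02,0.4,0,0,0,0]
    - [20,0.025,0.5,0,0,0,0]

```text
time: 3.25
tool_pos: [0.489, -0.1341, 0.0766]
orientation: [-0.489, 0.51, -0.51, 0.489]
wrist_force: [-0.3, -0.2, -0.1]
opening: 0.216
```

```bash
python3 snap.py 3 wrist
cat > roll.py <<'E'
import sys
from h import *
c=load("wrist"+sys.argv[1]);P=w2g(cloud(c))
hsv=cv2.cvtColor(c["pixels"],cv2.COLOR_RGB2HSV)
zf=34+np.maximum(0,P[...,0]+80)*.1228
m=(abs(P[...,1])<30)&(P[...,2]>zf+40)&(P[...,2]<zf+72)&(hsv[...,0]<14)&(hsv[...,1]>90)&(P[...,0]<100)
Q=P[m];
# fit circle in xz for |y|<20
Q=Q[abs(Q[:,1])<20]
from scipy.optimize import least_squares
f=least_squares(lambda p:np.hypot(Q[:,0]-p[0],Q[:,2]-p[1])-32,[Q[:,0].mean(),Q[:,2].mean()-25],loss="soft_l1")
print("roller xz",f.x.round(1),"n",len(Q),"y range",np.percentile(P[m][:,1],[1,99]).round(1))
E
python3 roll.py 3
```

```text
t 3.25 g [-147.8   -2.6   76.6] w [ 0.489  -0.1341  0.0766] F [-0.3 -0.2 -0.1] op 0.22
tool x in g -179.64 down [ 0.  0. -1.]
roller xz [-105.9   65.7] n 14640 y range [-24.1  24.4]
```

View pics/wrist3.png

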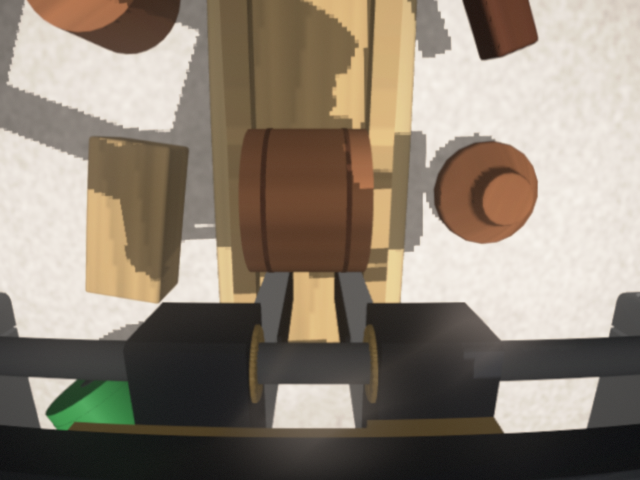

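The roller leads cleanly (centre x = −106) and sits about 2 mm left of the fingers. I'll correct for that and start up the slope.

Request:
play_rows:
  series:
    - [20,-0.03,0.1,0,0,0,0]
    - [20,-0.03,0.2,0,0,0,0]
    - [20,-0.02,0.3,0,0,0,0]
    - [20,-0.02,0.4,0,0,0,0]
    - [20,-0.01,0.5,0.01,0,0,0]

```text
time: 3.8
tool_pos: [0.4884, -0.1092, 0.0771]
orientation: [-0.489, 0.51, -0.51, 0.489]
wrist_force: [-0.5, 0.2, 0.6]
opening: 0.211
```

Request:
play_rows:
  series:
    - [20,0.005,0.1,0.012,0,0,0]
    - [20,0.01,0.2,0.025,0,0,0]
    - [20,0.015,0.3,0.037,0,0,0]
    - [20,0.02,0.4,0.05,0,0,0]
    - [20,0.025,0.5,0.06,0,0,0]

```text
time: 4.3
tool_pos: [0.4898, -0.0842, 0.0803]
orientation: [0.489, -0.51, 0.51, -0.49]
wrist_force: [-0.0, 0.7, 0.5]
opening: 0.215
```

```bash
python3 snap.py 4 wrist;python3 roll.py 4
```

```text
t 4.3 g [-97.9  -1.1  80.3] w [ 0.4898 -0.0842  0.0803] F [-0.   0.7  0.5] op 0.22
tool x in g -179.64 down [ 0. -0. -1.]
roller xz [-56.   68.9] n 14385 y range [-23.7  24.7]
```

View pics/wrist4.png

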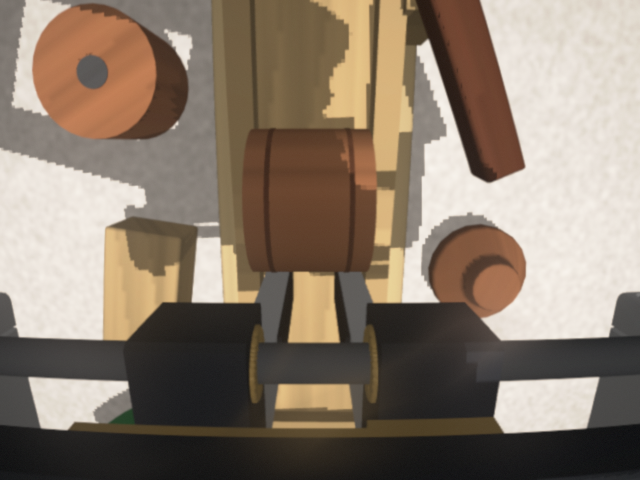

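Roller at x=−56, z=69, on the slope. I'll continue.

Request:
play_rows:
  series:
    - [20,0.005,0.1,0.012,0,0,0]
    - [20,0.01,0.2,0.025,0,0,0]
    - [20,0.015,0.3,0.037,0,0,0]
    - [20,0.02,0.4,0.05,0,0,0]
    - [20,0.025,0.5,0.06,0,0,0]

```text
time: 4.85
tool_pos: [0.491, -0.0592, 0.0832]
orientation: [0.489, -0.51, 0.51, -0.49]
wrist_force: [0.4, -0.6, 0.1]
opening: 0.21
```

Request:
play_rows:
  series:
    - [20,0.005,0.1,0.012,0,0,0]
    - [20,0.01,0.2,0.025,0,0,0]
    - [20,0.015,0.3,0.037,0,0,0]
    - [20,0.02,0.4,0.05,0,0,0]
    - [20,0.025,0.5,0.06,0,0,0]

```text
time: 5.35
tool_pos: [0.4922, -0.0342, 0.0862]
orientation: [0.489, -0.51, 0.51, -0.489]
wrist_force: [0.3, -0.2, -0.2]
opening: 0.213
```

Request:
play_rows:
  series:
    - [20,0.005,0.1,0.012,0,0,0]
    - [20,0.01,0.2,0.025,0,0,0]
    - [20,0.015,0.3,0.037,0,0,0]
    - [20,0.02,0.4,0.05,0,0,0]
    - [20,0.025,0.5,0.06,0,0,0]

```text
time: 5.85
tool_pos: [0.4935, -0.0092, 0.0893]
orientation: [0.489, -0.51, 0.51, -0.49]
wrist_force: [-0.5, -0.8, -0.2]
opening: 0.214
```

```bash
python3 snap.py 5 wrist scene;python3 roll.py 5
```

```text
t 5.85 g [-22.7  -1.2  89.3] w [ 0.4935 -0.0092  0.0893] F [-0.5 -0.8 -0.2] op 0.21
tool x in g -179.64 down [ 0.  0. -1.]
roller xz [19.1 78.1] n 14419 y range [-23.3  25.2]
```

View pics/wrist5.png

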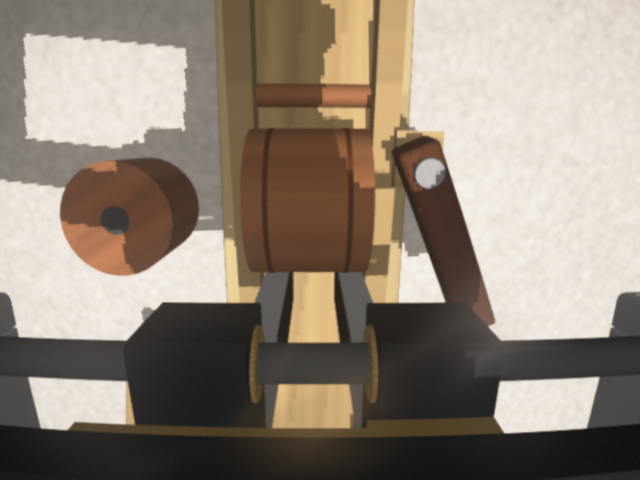

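Roller at x=19, just short of the ridge (row 95). The wall and stub clear the fingers. I'll advance more slowly over the ridge.

Request:
play_rows:
  series:
    - [20,0.005,0.1,0.012,0,0,0]
    - [20,0.01,0.2,0.025,0,0,0]
    - [20,0.015,0.3,0.037,0,0,0]
    - [20,0.02,0.4,0.05,0,0,0]
    - [20,0.025,0.5,0.06,0,0,0]

```text
time: 6.45
tool_pos: [0.4948, 0.0159, 0.0923]
orientation: [0.489, -0.51, 0.51, -0.49]
wrist_force: [-0.1, -0.8, 0.5]
opening: 0.213
```

Request:
play_rows:
  series:
    - [20,0.003,0.06,0.01,0,0,0]
    - [20,0.006,0.12,0.02,0,0,0]
    - [20,0.01,0.18,0.03,0,0,0]
    - [20,0.012,0.24,0.04,0,0,0]
    - [20,0.015,0.3,0.05,0,0,0]

```text
time: 6.95
tool_pos: [0.4955, 0.0307, 0.0947]
orientation: [-0.489, 0.51, -0.51, 0.489]
wrist_force: [0.2, -0.7, 1.1]
opening: 0.218
```

```bash
python3 snap.py 6 wrist;python3 roll.py 6
```

```text
t 6.95 g [17.1 -1.2 94.7] w [0.4955 0.0307 0.0947] F [ 0.2 -0.7  1.1] op 0.22
tool x in g -179.65 down [ 0.  0. -1.]
roller xz [59.  86.8] n 15252 y range [-23.   25.6]
```

View pics/wrist6.png

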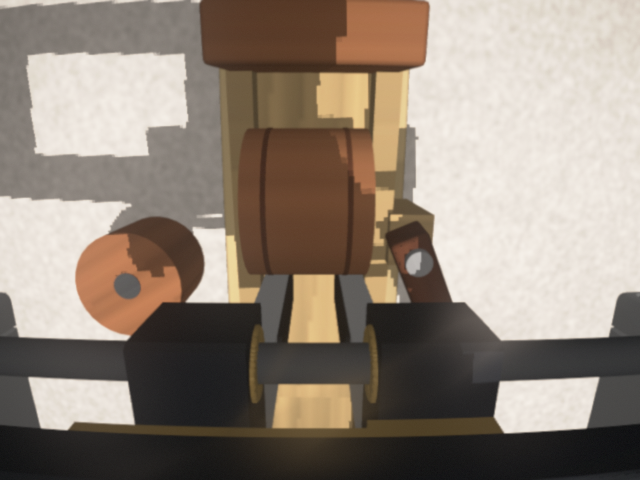

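The roller is nearly on top of the ridge (x=59, z=86.8). I'll continue gently.

Request:
play_rows:
  series:
    - [20,0.003,0.06,0.0,0,0,0]
    - [20,0.006,0.12,0.0,0,0,0]
    - [20,0.01,0.18,0.0,0,0,0]
    - [20,0.012,0.24,0.0,0,0,0]
    - [20,0.015,0.3,0.0,0,0,0]

```text
time: 7.5
tool_pos: [0.4961, 0.0458, 0.0946]
orientation: [-0.489, 0.51, -0.51, 0.489]
wrist_force: [0.4, 0.5, -0.3]
opening: 0.211
```

```bash
python3 snap.py 7 wrist;python3 roll.py 7
```

```text
t 7.5 g [32.3 -1.2 94.6] w [0.4961 0.0458 0.0946] F [ 0.4  0.5 -0.3] op 0.21
tool x in g -179.63 down [-0.  0. -1.]
roller xz [82.  85.8] n 12314 y range [-23.   25.5]
```

View pics/wrist7.png

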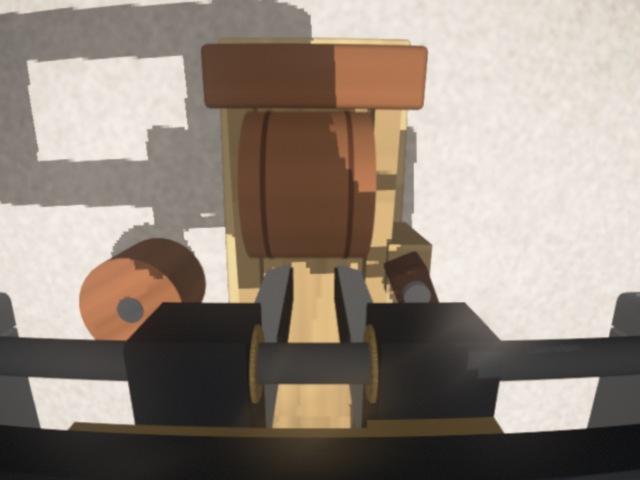

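Roller seated: x=82.0, z=85.8. I'll back off, lift and close the fingers, and work out the keeper arc.

Request:
play_rows:
  series:
    - [20,-0.01,-0.2,0,0,0,0]
    - [20,-0.02,-0.4,0.2,0,0,0]
    - [0,-0.02,-0.4,0.6,0,0,0]
    - [0,-0.02,-0.4,1.0,0,0,0]
    - [0,-0.02,-0.4,1.2,0,0,0]

```text
time: 8.05
tool_pos: [0.4963, 0.0243, 0.1575]
orientation: [0.488, -0.509, 0.512, -0.49]
wrist_force: [-0.1, -0.2, 0.3]
opening: 0.01
```

```bash
python3 snap.py 8 wrist;python3 roll.py 8
python3 - <<'E'
from h import *
from rig import observe
p=observe()["tool_pos"]; pr=None
for a in [-.41,-.3,-.1,.1,.3,.5,.7,.9,1.1,1.3,1.45,1.57]:
    d=np.array([-np.cos(a),np.sin(a)]);n=np.array([np.sin(a),np.cos(a)])
    s=8*abs(n[0])+12.5*abs(n[1])+(6 if a<-.4 else 0)
    q=np.array([35,-47])+62*d-(9+s)*n; w=g2w(q[0],q[1],89)
    print(a,q.round(1),w.round(4),"from now",((w-p)/.05).round(2),"step",None if pr is None else ((w-pr)/.05).round(2)); pr=w
E
```

```text
t 8.05 g [ 10.8  -2.4 157.5] w [0.4963 0.0243 0.1575] F [-0.1 -0.2  0.3] op 0.01
tool x in g -179.71 down [ 0.004 -0.001 -1.   ]
roller xz [80.8 85.7] n 6993 y range [-23.1  25.7]
-0.41 [-10.  -98.9] [ 0.5917 -0.0012  0.089 ] from now [ 1.9  -0.51 -1.39] step None
-0.3 [-17.3 -87.6] [ 0.5801 -0.0079  0.089 ] from now [ 1.66 -0.65 -1.39] step [-0.23 -0.14  0.  ]
-0.1 [-24.5 -75.3] [ 0.5675 -0.0145  0.089 ] from now [ 1.41 -0.78 -1.39] step [-0.25 -0.13  0.  ]
0.1 [-28.9 -62.9] [ 0.5549 -0.0183  0.089 ] from now [ 1.16 -0.85 -1.39] step [-0.25 -0.08  0.  ]
0.3 [-31.1 -50.9] [ 0.5428 -0.0199  0.089 ] from now [ 0.92 -0.89 -1.39] step [-0.24 -0.03  0.  ]
0.5 [-30.8 -38.2] [ 0.53  -0.019  0.089] from now [ 0.66 -0.87 -1.39] step [-0.25  0.02  0.  ]
0.7 [-27.7 -25.2] [ 0.5172 -0.0153  0.089 ] from now [ 0.41 -0.79 -1.39] step [-0.26  0.07  0.  ]
0.9 [-21.6 -12.8] [ 0.5051 -0.0086  0.089 ] from now [ 0.16 -0.66 -1.39] step [-0.24  0.13  0.  ]
1.1 [-12.6  -1.6] [0.4944 0.001  0.089 ] from now [-0.05 -0.47 -1.39] step [-0.21  0.19  0.  ]
1.3 [-0.9  7.4] [0.486 0.013 0.089] from now [-0.22 -0.23 -1.39] step [-0.17  0.24  0.  ]
1.45 [ 9.2 12.3] [0.4815 0.0234 0.089 ] from now [-0.31 -0.02 -1.39] step [-0.09  0.21  0.  ]
1.57 [17.9 15. ] [0.4793 0.0322 0.089 ] from now [-0.35  0.16 -1.39] step [-0.04  0.18  0.  ]
```

View pics/wrist8.png

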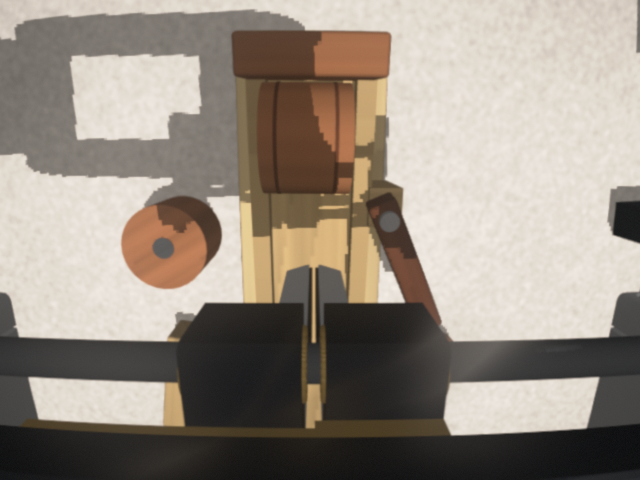

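The roller stays seated (x=80.8, z=85.7) and the keeper is still open. I'll move over to the keeper's outer side and go down there.

Request:
play_rows:
  series:
    - [0,0.8,-0.2,0,0,0,0]
    - [0,1.6,-0.4,0,0,0,0]
    - [0,2.1,-0.5,0,0,0,0]
    - [0,2.1,-0.5,-0.3,0,0,0]
    - [0,2.1,-0.5,-0.6,0,0,0]

```text
time: 8.6
tool_pos: [0.5996, 0.0001, 0.1229]
orientation: [-0.49, 0.511, -0.51, 0.489]
wrist_force: [0.5, -0.3, -0.4]
opening: 0.001
```

```bash
python3 snap.py 9 wrist top
```

```text
t 8.6 g [  -8.4 -106.7  122.9] w [5.996e-01 1.000e-04 1.229e-01] F [ 0.5 -0.3 -0.4] op 0.0
tool x in g -179.67 down [-0.002  0.    -1.   ]
```

View pics/wrist9.png

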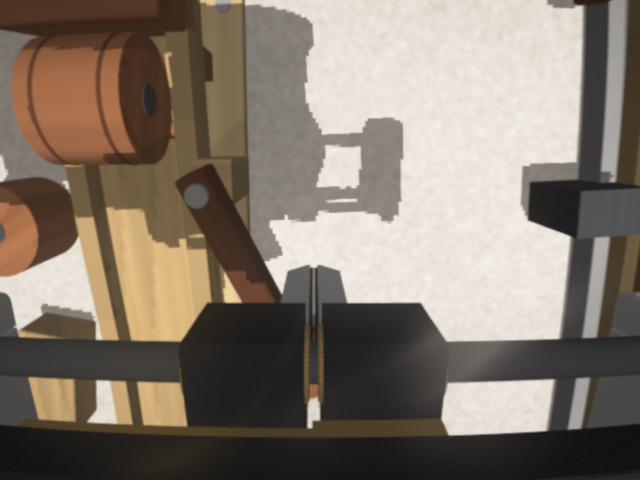

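The fingers are outside the bar (tips at (313,275), bar edge at col 280), with a computed gap of about 18 mm. I'll go down and start the sweep.

Request:
play_rows:
  series:
    - [0,0,0,-0.35,0,0,0]
    - [0,0,0,-0.68,0,0,0]
    - [0,-0.08,-0.04,-0.68,0,0,0]
    - [0,-0.16,-0.08,-0.68,0,0,0]
    - [0,-0.24,-0.12,-0.68,0,0,0]

```text
time: 9.2
tool_pos: [0.588, -0.0057, 0.092]
orientation: [0.489, -0.51, 0.511, -0.49]
wrist_force: [-0.1, 0.6, 0.1]
opening: 0.003
```

Request:
play_rows:
  series:
    - [0,-0.08,-0.05,0,0,0,0]
    - [0,-0.16,-0.1,0,0,0,0]
    - [0,-0.24,-0.14,0,0,0,0]
    - [0,-0.32,-0.17,0,0,0,0]
    - [0,-0.4,-0.2,0,0,0,0]

```text
time: 9.7
tool_pos: [0.568, -0.0157, 0.0909]
orientation: [0.489, -0.51, 0.51, -0.49]
wrist_force: [1.1, 0.7, -0.1]
opening: 0.006
```

```bash
python3 snap.py 10 wrist top
```

```text
t 9.7 g [-25.7 -76.   90.9] w [ 0.568  -0.0157  0.0909] F [ 1.1  0.7 -0.1] op 0.01
tool x in g -179.64 down [ 0.001 -0.    -1.   ]
```

View pics/wrist10.png

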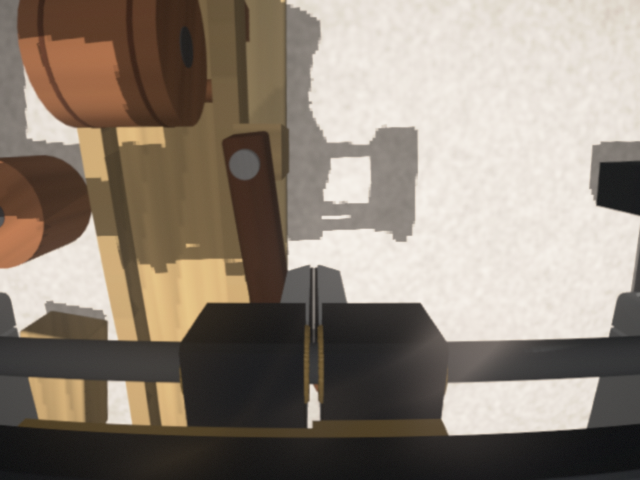

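The keeper follows (now about −0.1 rad). I continue along the arc.

Request:
play_rows:
  series:
    - [0,-0.1,-0.03,-0.02,0,0,0]
    - [0,-0.2,-0.05,-0.04,0,0,0]
    - [0,-0.3,-0.07,-0.04,0,0,0]
    - [0,-0.4,-0.08,-0.04,0,0,0]
    - [0,-0.5,-0.09,-0.04,0,0,0]

```text
time: 10.3
tool_pos: [0.5428, -0.0201, 0.0886]
orientation: [0.489, -0.51, 0.51, -0.49]
wrist_force: [0.9, -0.4, -0.5]
opening: 0.006
```

Request:
play_rows:
  series:
    - [0,-0.1,0.0,0.0,0,0,0]
    - [0,-0.2,0.01,0.0,0,0,0]
    - [0,-0.3,0.03,0.0,0,0,0]
    - [0,-0.4,0.06,0.0,0,0,0]
    - [0,-0.5,0.09,0.0,0,0,0]

```text
time: 10.8
tool_pos: [0.5178, -0.0155, 0.0887]
orientation: [0.489, -0.51, 0.51, -0.489]
wrist_force: [2.1, 0.1, 0.9]
opening: 0.012
```

```bash
python3 snap.py 11 wrist
```

```text
t 10.8 g [-27.9 -25.8  88.7] w [ 0.5178 -0.0155  0.0887] F [2.1 0.1 0.9] op 0.01
tool x in g -179.64 down [ 0. -0. -1.]
```

View pics/wrist11.png

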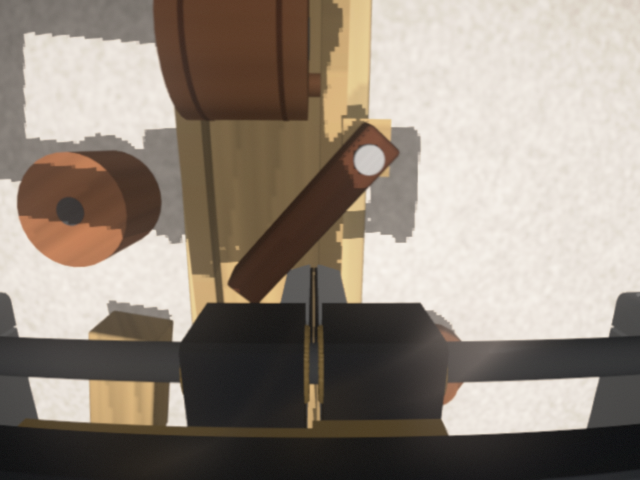

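The keeper is at about 0.75 rad and the roller is untouched. Continuing toward square.

Request:
play_rows:
  series:
    - [0,-0.1,0.04,0.0,0,0,0]
    - [0,-0.2,0.1,0.0,0,0,0]
    - [0,-0.3,0.17,0.01,0,0,0]
    - [0,-0.38,0.25,0.02,0,0,0]
    - [0,-0.46,0.33,0.02,0,0,0]

```text
time: 11.35
tool_pos: [0.4949, 0.0012, 0.0898]
orientation: [0.489, -0.51, 0.51, -0.49]
wrist_force: [0.5, -0.9, -0.2]
opening: 0.005
```

Request:
play_rows:
  series:
    - [0,-0.07,0.08,0.0,0,0,0]
    - [0,-0.13,0.16,0.01,0,0,0]
    - [0,-0.18,0.24,0.02,0,0,0]
    - [0,-0.22,0.32,0.02,0,0,0]
    - [0,-0.25,0.4,0.02,0,0,0]

```text
time: 11.85
tool_pos: [0.4825, 0.0212, 0.0907]
orientation: [0.489, -0.51, 0.51, -0.489]
wrist_force: [-0.9, -1.3, -0.9]
opening: 0.002
```

```bash
python3 snap.py 12 wrist
```

```text
t 11.85 g [ 7.1 11.2 90.7] w [0.4825 0.0212 0.0907] F [-0.9 -1.3 -0.9] op 0.0
tool x in g -179.64 down [ 0. -0. -1.]
```

View pics/wrist12.png

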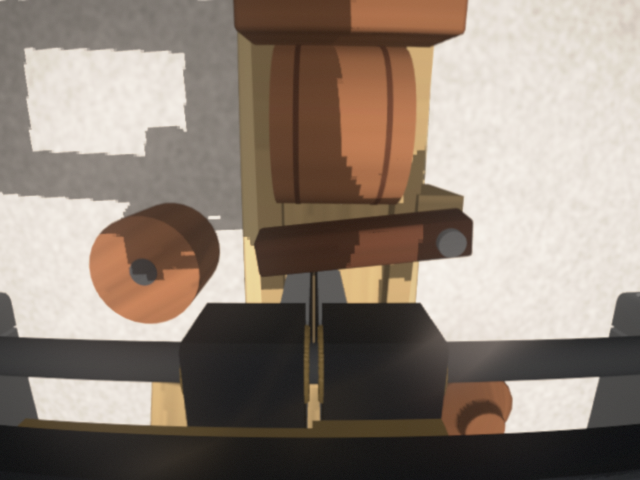

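The keeper is a few degrees short of square. I'll finish slowly and watch the force.

Request:
play_rows:
  series:
    - [0,0.0,0.04,0.0,0,0,0]
    - [0,0.0,0.08,0.0,0,0,0]
    - [0,0.0,0.12,0.0,0,0,0]
    - [0,0.0,0.16,0.0,0,0,0]
    - [0,0.0,0.19,0.0,0,0,0]

```text
time: 12.4
tool_pos: [0.4826, 0.0293, 0.0906]
orientation: [0.49, -0.51, 0.511, -0.489]
wrist_force: [-1.4, -6.0, 1.5]
opening: 0.005
```

```bash
python3 snap.py 13 wrist
```

```text
t 12.4 g [15.2 11.6 90.6] w [0.4826 0.0293 0.0906] F [-1.4 -6.   1.5] op 0.01
tool x in g -179.65 down [-0.    -0.003 -1.   ]
```

View pics/wrist13.png

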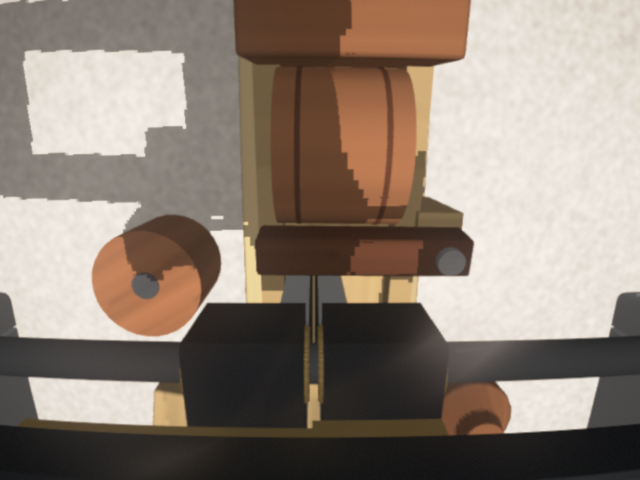

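The bar is now square across the gutter, and the 6 N reading means it is against its stop. I'll back off and lift.

Request:
play_rows:
  series:
    - [0,0.0,-0.2,0.0,0,0,0]
    - [0,0.0,-0.5,0.0,0,0,0]
    - [0,0.0,-0.6,0.5,0,0,0]
    - [0,0.0,-0.6,1.3,0,0,0]
    - [0,0.0,-0.6,2.0,0,0,0]

```text
time: 12.95
tool_pos: [0.4826, 0.0002, 0.1918]
orientation: [-0.489, 0.511, -0.51, 0.49]
wrist_force: [0.8, -0.3, 0.1]
opening: 0.003
```

Request:
play_rows:
  series:
    - [0,0,-0.4,0.1,0,0,0]
    - [0,0,-0.6,0.1,0,0,0]
    - [0,0,-0.6,0.1,0,0,0]
    - [0,0,-0.6,0.1,0,0,0]
    - [0,0,-0.6,0.1,0,0,0]

```text
time: 13.45
tool_pos: [0.4821, -0.0291, 0.1942]
orientation: [-0.49, 0.511, -0.509, 0.489]
wrist_force: [0.2, -0.5, -0.2]
opening: 0.005
```

```bash
python3 snap.py 14 wrist top scene; python3 roll.py 14
python3 - <<'E'
from h import *
t=load("top14");cv2.imwrite("pics/top14c.png",cv2.resize(t["pixels"][195:325,235:435,::-1],None,fx=4,fy=4,interpolation=cv2.INTER_CUBIC))
c=load("wrist14");P=w2g(cloud(c));h=cv2.cvtColor(c["pixels"],cv2.COLOR_RGB2HSV)
m=(P[...,2]>84)&(P[...,2]<98)&(P[...,0]>5)&(P[...,0]<46)&(P[...,1]>-65)&(P[...,1]<50)
r=cv2.minAreaRect(P[m][:,:2].astype(np.float32));print("bar rect",r)
E
```

```text
t 13.45 g [-43.2   9.3 194.2] w [ 0.4821 -0.0291  0.1942] F [ 0.2 -0.5 -0.2] op 0.0
tool x in g -179.63 down [-0.002  0.001 -1.   ]
roller xz [78.9 85.6] n 7704 y range [-27.4  27.6]
bar rect ((34.14784622192383, -11.327568054199219), (96.22232055664062, 18.90943717956543), 89.91787719726562)
```

View pics/wrist14.png

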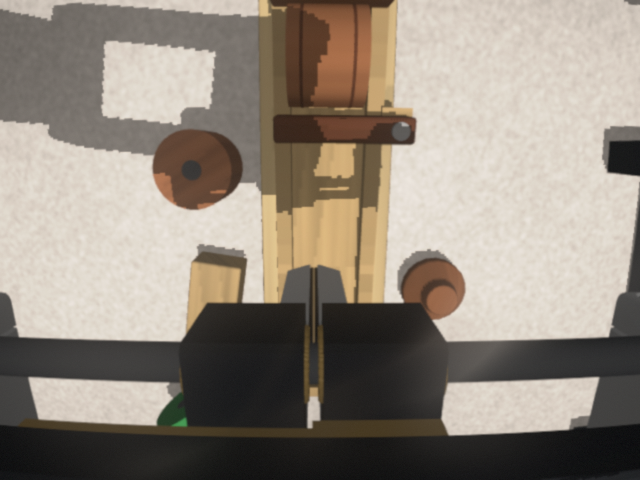

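View pics/scene14.png

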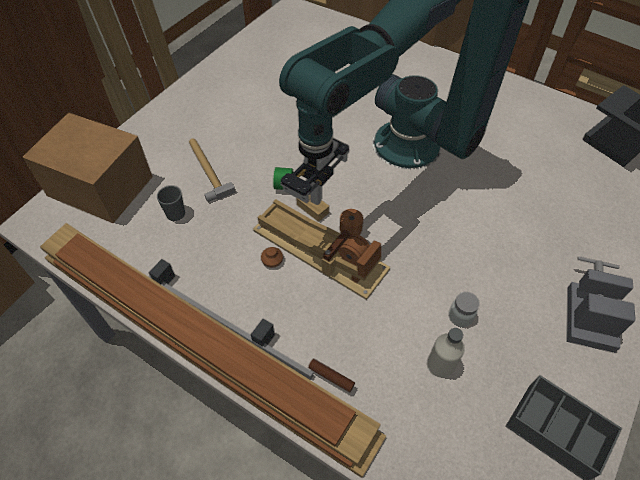

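The bar is square (89.9°), the roller is in its seat, and the bystanders look where they were. Handing in.

```bash
python3 -c "
from rig import *
print(finish_job())"
```

```text
the job is handed in; nothing more can be done
None
```

I pushed the roller up the gutter and over the ridge into its seat, then swung the keeper square across behind it. After that I backed the arm off and handed the job in at about 13.5 s. No verdict is reported, so what follows rests on my own last checks.

- **Roller:** the depth fit put its centre at x = 80.8 mm, z = 85.7 mm before the keeper moved. It read x ≈ 79 mm, z ≈ 85.6 mm at the end, which is within limits. That last reading is less certain because the picture cut off the roller's uphill side and some points from the end stop may have mixed in.
- **Keeper:** the bar measured 89.9° to the gutter, with its centre line at x = 34 mm against an expected 35. It touched its stop with about 6 N on the wrist.
- **Bystanders:** in the final scene view they look unmoved. I did not measure them.
- **Disagreements on the way:** I first had the sign of the gutter's origin offset wrong, putting it about 54 mm off. The wrist view showed this before any contact, and I corrected it. After that, known features agreed to within about 2 to 3 mm.

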